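# Lock the tube cradle to the weld jig with a ball-lock pin

### The job

Lock the tube cradle to the weld jig: take the ball-lock pin with the two squeeze buttons out of the pin rack, and with the buttons squeezed slide it down through the aligned holes of the cradle's foot and the jig plate until its flange sits flat on the foot. Then let go, so that the buttons spring out and the balls lock under the jig.

Things in the scene. Friction and masses are not known exactly. Their poses are not given: they have to be found in the camera images.
- lock_pin: Ball-lock pin, 0.27 kg, upright in the rack; z up. Origin: on its axis, underside of the flange (48 mm round, 5 thick). Aluminium block head, 26 mm along x, 34 along y, top 48 above origin; black button (20 wide, 24 high, centre 30 above origin) on each y face. Shank 20 mm, 48 down, last 10 tapering to a 10 mm tip. Balls stand out along x, 37 mm over both, 25 to 37 below origin.
- button (a joint): How far the pin's two linked buttons are pressed: 0 = out (44 mm over both), balls out, too wide for rack or jig hole; 0.005 m = flush with the head (34 mm over both), balls drawn in (they pass from 0.003 on). 4 N on each presses the springs flush; a grip closing along the pin's y at button height holds the pin and presses them (20 to 40 N is plenty); along x it leaves them out.
- jig_hole (a point): Centre of the upper mouth of the jig's 30 mm hole, 70 mm above the bench. It runs straight down through the cradle's aluminium foot (10 mm) and the steel jig plate (10 mm); 50 mm open space below. The foot is flat and free 60 mm around. Axes: the fixed jig's, z up; the steel tube in its cradle lies along x, its axis 130 mm to the -y side, its top 140 mm above the bench.
- rack: Fixed grey pin rack, plate 100 (x) x 320 (y) mm, 12 thick, top 70 mm above the bench; origin on the bench under its middle. Three 30 mm holes at y = -110, 0, 110 mm hold three pins in any order, flanges resting on the plate: the lock pin and two wrong ones, with a round black knob (36 mm) and with a steel cross-bar (76 mm), both 45 mm tall above the plate.

How it is judged (in metres and radians):
On the way:
1. the pin is in the jig's hole, more than half way down, with its buttons squeezed (horizontal distance between lock_pin and jig_hole below 0.01 m and z of lock_pin in the frame of jig_hole below 0.02 m and value of joint button above 0.003 m), for 0.05 s.
At the end, for the whole second after the job is handed in: The lock pin stands still and upright (within 10 degrees) in the jig's hole (axis within 10 mm of the hole's centre), its flange down on the cradle's foot (within 4 mm), its buttons sprung out (pressed less than 1.5 mm) so that the balls lock below (horizontal distance between lock_pin and jig_hole below 0.01 m and z of lock_pin in the frame of jig_hole between -0.004 and 0.004 m and angle between lock_pin's own z axis and vertical below 0.175 rad and value of joint button below 0.0015 m and linear speed of lock_pin below 0.02 m/s); the robot touches nothing.
It also fails if it takes over 45 s, if anything falls off the work surface, if the arm or the gripper's body presses on something with over 40 N, if the wrist force passes 120 N, or if a joint passes its speed limit or range.

### The arm

A 6-joint arm with a two-finger parallel gripper is mounted at the origin on the work surface. World frame = base frame: x ahead of the robot, y to its left, z up, the work surface at z = 0. Lengths are in m, angles in degrees, forces in N, time in s.
With the tool pointing down it reaches from about 0.3 to 0.75 m from the base axis. Payload 8.5 kg.
Tool frame: the origin (TCP) lies on the centre line of the jaws, within the pads' length; the fingertips stand 11 mm ahead of it and the grasp point (between the pads) lies 8 mm behind it; z points along the fingers, y is the line along which they close (so a half turn about z gives the same grasp; the last joint's range is limited). The gripper opens to 85 mm and grips with 20 to 120 N. Pads are 22 mm wide; open, the fingers measure 114 mm over their backs; the gripper's body (76 mm by 85 mm) begins 54 mm behind the grasp point. The pads swing forward as they close: fully open they stand 13 mm farther back than shut.
Start: joints at [52.924, 21.807, 74.336, -0, 83.858, -12.336], TCP at [0.23, 0.5, 0.213] pointing down, gripper open.
Joint ranges: [-178.18, 178.18], [-50.72, 133.34], [12.68, 142.11], [-81.47, 261.47], [9.98, 163.14], [-165.26, 165.26]. Speed limits (degrees/s): [136.94, 136.94, 180, 180, 180, 180].

### API

Orientations are given as a 3x3 rotation matrix whose columns are the frame's x, y, z axes.
In Python, from rig import env gives the robot as it stands.
- The arm moves only by the tool advance, called after "Call:" as a command line: name --pt "numbers of a row" for each row, then --argument value for the rest. Schema: {"type":"object","properties":{"steps":{"type":"array","items":{"type":"object","properties":{"pos":{"type":"array","items":{"type":"number"},"minItems":3,"maxItems":3},"yaw":{"type":"number"},"aperture":{"type":"number"}},"additionalProperties":false,"required":["aperture"]},"minItems":1,"maxItems":10},"clamp_n":{"type":"number"},"only":{"type":"string"},"quiet":{"type":"boolean"},"lines":{"type":"string"}},"required":["steps"],"additionalProperties":false}. steps is a list of rows, 1 to 10 of them, each an object with the fields pos (a list: dx, dy, dz in shares of the most that a row can go, 1 being 50 mm), yaw (a turn about the tool's z in units of 4 degrees), aperture (the finger opening in m); a field left out counts as zero (the opening has to be given); each row shifts and turns the commanded pose from where the row before left it, along the tool's axes as they then stand; what a row does not reach is not made up. A row lasts 1/10 s, in which the tool goes at most 0.05 m and 8.59 degrees, less where a joint would pass 70% of its speed; a pose out of reach is approached as far as the arm can. The fingers move at their own pace and stop on an object; clamp_n is the grip in N (left out, the last holds). Time passes only in rows, so rows that do not move let the fingers close. The tool returns the time, the measured TCP pose, the force, the opening and the grip force at its end. only (a regular expression) keeps the lines of the reply that match it, lines (a string "A,B") keeps lines A to B, and quiet returns only ok. Input that does not fit is refused with a message, and nothing moves.
- env.observe(): the state, without advancing time (a new reading comes with each control period).
- env.get_image(name): name is "scene" or "top" or "wrist"; returns a dict with "pixels" (384x512x3 uint8, red, green, blue), "K" (3x3 intrinsics, pixels), "extrinsics" (4x4, takes a point from world to camera coordinates). Camera axes: x right, y down, z forward; pixel columns grow to the right and rows downward; lengths in m; the calibration is good to about 2 mm. A picture is of the moment at which its call begins. There is no depth.
- env.close_job(): hands the job in; it is judged then, once.
The state is a dict: "time_s": time; "q": joint angles; "qvel": joint speeds; "joint_efforts": joint torques, N m; "position": TCP position; "tool_rot": TCP orientation; "ft_force": force on the tool from outside, world axes, zero at the start; "wrist_torque": the same for the moment, N m; "grip_width": finger opening in m; "gripper_force": force on a finger pad.
Only numpy, scipy, OpenCV 4.12 (cv2) and the standard library are available. Lean on these libraries where they do the work, as an engineer would, in place of code of your own. Each camera call takes 0.05 s, during which the arm holds its last target. There are 200 camera calls.

## Working session

There is one attempt and no reset: what is moved stays moved. The work goes in short steps, Python scripts to look and compute and a tool call to move; the robot and the scene stay as the last step left them, time stands still between calls to the robot, and variables do not carry over. Pictures are saved under pics/ and viewed, at most 10 in all, crops included, and the job is handed in when it is done.

```bash
ls; mkdir -p pics; cat > h.py <<'E'
import cv2,numpy as np
from rig import env
def snap(name,fn):
    d=env.get_image(name); np.savez('pics/'+fn+'.npz',K=d['K'],E=d['extrinsics'],p=d['pixels'])
    cv2.imwrite('pics/'+fn+'.png',d['pixels'][:,:,::-1]); return d
def ray(fn,u,v):
    d=np.load('pics/'+fn+'.npz');E=d['E'];R=E[:3,:3];c=-R.T@E[:3,3]
    r=R.T@np.linalg.inv(d['K'])@[u,v,1];return c,r/np.linalg.norm(r)
def plane(fn,u,v,z):
    c,r=ray(fn,u,v);return c+r*(z-c[2])/r[2]
def tri(*obs):
    A=np.zeros((3,3));b=np.zeros(3);L=[ray(*o) for o in obs]
    for c,r in L:
        P=np.eye(3)-np.outer(r,r);A+=P;b+=P@c
    x=np.linalg.solve(A,b);return x,[float(np.linalg.norm((np.eye(3)-np.outer(r,r))@(x-c))) for c,r in L]
def crop(fn,u0,v0,w,h,s,out):
    p=np.load('pics/'+fn+'.npz')['p'][v0:v0+h,u0:u0+w,::-1]
    cv2.imwrite('pics/'+out+'.png',cv2.resize(p,None,fx=s,fy=s,interpolation=cv2.INTER_CUBIC))
def proj(fn,X):
    d=np.load('pics/'+fn+'.npz');q=d['K']@(d['E']@np.r_[X,1])[:3];return q[:2]/q[2]
E
python3 - <<'E'
from h import *
a=[snap(n,n+'0') for n in('top','scene','wrist')]
for d in a: print(np.round(-d['extrinsics'][:3,:3].T@d['extrinsics'][:3,3],3),np.round(d['extrinsics'][:3,:3],2).tolist(),d['K'][0,0])
o=env.observe();print(o['time_s'],np.round(o['tool_rot'],3),o['position'],o['grip_width'])
im=np.hstack([cv2.imread('pics/%s0.png'%n) for n in('top','scene')])
cv2.imwrite('pics/both.png',cv2.resize(im,(800,300),interpolation=cv2.INTER_AREA))
E
```

```text
pics
rig.py
[0.415 0.062 0.867] [[0.03, -1.0, -0.02], [-0.99, -0.02, -0.13], [0.13, 0.03, -0.99]] 348.36857058863376
[ 0.905 -0.146  0.637] [[0.56, 0.83, -0.02], [0.65, -0.45, -0.61], [-0.51, 0.33, -0.79]] 373.12869935423566
[0.16  0.533 0.374] [[0.42, 0.91, -0.0], [0.86, -0.4, 0.3], [0.28, -0.13, -0.95]] 286.13161527611345
0.15 [[-0.908  0.418 -0.001]
 [ 0.418  0.908 -0.001]
 [ 0.    -0.001 -1.   ]] [0.23001441 0.4993305  0.21286763] 0.08583651154002274
```

View pics/top0.png

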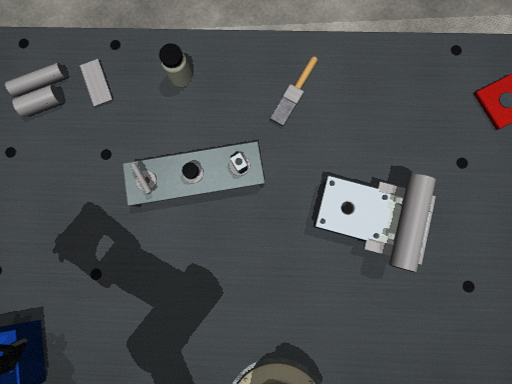

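View pics/scene0.png

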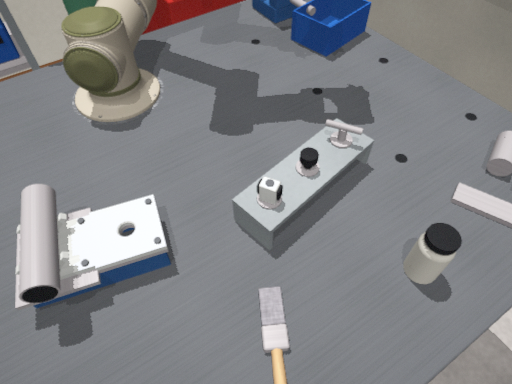

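The top view shows the lock pin (block head) at about (239,163) and the jig hole at (348,208). In the scene view the pin is at about (270,190) and the hole at (126,229). I'll enlarge both.

```bash
python3 - <<'E'
from h import *
crop('top0',215,138,50,50,8,'a');crop('scene0',240,165,50,50,8,'b')
crop('top0',310,170,90,68,4,'c');crop('scene0',60,190,110,82,4,'d')
g=lambda n,s=(400,300):cv2.resize(cv2.imread(f'pics/{n}.png'),s)
cv2.imwrite('pics/m1.png',np.hstack([g('a',(400,400)),g('b',(400,400))]))
# hole: centroid of dark blob
for f,(u,v) in dict(top0=(348,208),scene0=(126,229)).items():
    p=np.load(f'pics/{f}.npz')['p'].mean(2)
    w=p[v-10:v+11,u-12:u+13]
    print(f); print(w.astype(int)[::2])
E
```

```text
top0
[[215 214 212 214 214 216 215 213 215 215 212 214 215 211 214 216 213 214
  213 214 213 214 213 213 214]
 [215 214 213 213 212 212 217 215 216 212 202 200 207 210 210 214 214 214
  215 211 213 215 215 212 214]
 [213 214 213 213 215 213 204 168  95  52  44  30  47  61  94 156 198 212
  214 214 215 213 213 212 214]
 [211 215 215 214 215 185  98  58  60  50  31  32  30  26  36  51  80 139
  193 214 213 214 213 216 212]
 [213 212 214 218 197 107  19  26  30  30  33  29  32  31  29  38  45  75
  152 204 214 215 212 213 212]
 [215 214 214 220 187  76  21  28  30  30  30  31  32  32  28  32  42  61
  129 198 217 212 214 212 214]
 [214 216 212 218 214 166  27  24  26  31  32  30  30  27  29  28  39  89
  171 212 216 213 214 215 214]
 [213 215 215 215 216 211 170  85  38  28  30  30  32  27  31  48 110 183
  212 218 214 212 213 213 210]
 [215 215 213 212 214 216 219 215 201 167 138 126 106 134 178 199 210 217
  215 212 214 213 213 214 214]
 [213 214 214 213 212 214 213 214 214 215 214 212 215 216 214 217 212 215
  213 214 212 212 215 213 212]
 [214 215 216 213 214 215 213 213 212 212 215
[... 523 characters left out ...]
34 124 115 119 125 122 121 120 120 118
  117 118 149 225 251 253 253]
 [253 253 247 226 177 127 118 106 105 112 109  99  74  63  64  62  63  64
   71  67 137 229 252 253 253]
 [253 253 242 223 170 110  98  96  91  74  63  66  66  68  70  69  70  73
   72 141 230 252 253 253 253]
 [253 253 253 230 194 146  97  86  74  69  72  70  73  73  70  73  71 110
  207 246 253 253 253 253 253]
 [253 253 253 253 250 227 191 151 115  93  84  85 102 118 157 199 237 251
  253 253 253 253 253 253 253]
 [253 253 252 253 252 253 252 253 252 253 253 253 253 253 253 253 253 253
  253 253 253 253 253 253 253]
 [253 252 252 253 252 253 253 253 253 253 253 253 253 253 253 253 253 253
  253 253 253 253 253 253 253]]
```

View pics/m1.png

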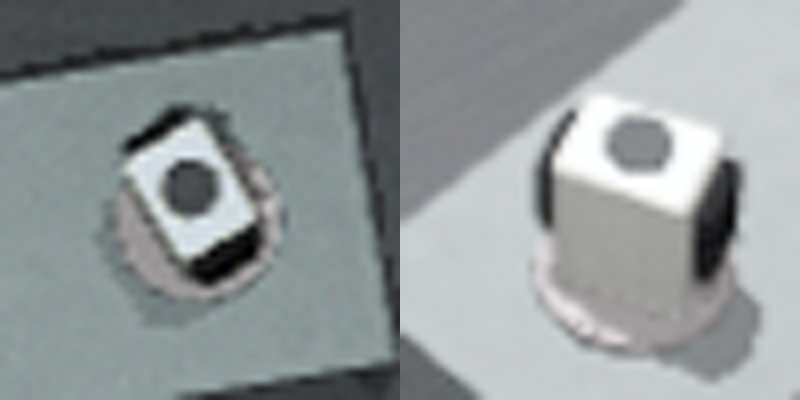

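The enlarged crops show the head top with its centre dot at crop (189,188) in the top view and (240,143) in the scene view. The black buttons lie along the head's long axis.

```bash
python3 - <<'E'
from h import *
T=lambda x,y:('top0',215+x/8-.5,138+y/8-.5)
S=lambda x,y:('scene0',240+x/8-.5,165+y/8-.5)
print('dot',tri(T(189,188),S(240,143)))
tc=[(193,113),(126,165),(187,270),(262,214)]
P=[plane(*T(*c),.118) for c in tc]; print('top',np.round(P,4),np.round(np.mean(P,0),4))
sc=[(190,93),(325,130),(287,215),(155,163)]
Q=[plane(*S(*c),.118) for c in sc]; print('sc',np.round(Q,4),np.round(np.mean(Q,0),4))
def ang(d): return np.degrees(np.arctan2(d[1],d[0]))
for n,R in(('t',P),('s',Q)):
  for i in range(4):
    d=R[(i+1)%4]-R[i];print(n,i,np.round(np.linalg.norm(d),4),ang(d)%180)
o=[]
for f,(u,v),th in (('top0',(348,208),125),('scene0',(126,229),190)):
    p=np.load(f'pics/{f}.npz')['p'].mean(2)[v-10:v+11,u-14:u+15]
    n,l,s,c=cv2.connectedComponentsWithStats((p<th).astype(np.uint8))
    i=1+np.argmax(s[1:,4]); o.append((f,c[i][0]+u-14,c[i][1]+v-10)); print(o[-1],s[i]); print(plane(*o[-1],.07))
print('hole',tri(*o))
E
```

```text
dot (array([0.5668525 , 0.10273545, 0.11908268]), [0.000572612443707418, 0.0005726124437074975])
top [[0.5878 0.1018 0.118 ]
 [0.5728 0.1198 0.118 ]
 [0.544  0.1021 0.118 ]
 [0.56   0.0821 0.118 ]] [0.5662 0.1015 0.118 ]
sc [[0.548  0.1029 0.118 ]
 [0.5741 0.1217 0.118 ]
 [0.5888 0.1005 0.118 ]
 [0.5603 0.0849 0.118 ]] [0.5678 0.1025 0.118 ]
t 0 0.0234 129.87861786854268
t 1 0.0338 31.519025108433254
t 2 0.0256 128.6389742442896
t 3 0.0341 35.42025454367354
s 0 0.0321 35.68828990491472
s 1 0.0257 124.84231851687713
s 2 0.0325 28.701337568191747
s 3 0.0218 124.33769140765068
('top0', np.float64(347.18045112781954), np.float64(207.60902255639098)) [  7   4  13  13 133]
[ 0.47443087 -0.14671927  0.07      ]
('scene0', np.float64(125.9832402234637), np.float64(229.0782122905028)) [  6   4  17  14 179]
[ 0.47697791 -0.14702903  0.07      ]
hole (array([ 0.47470743, -0.14724402,  0.06713223]), [0.00022812583291046881, 0.00022812583291056103])
```

Careful with the scale: shifts go in shares of 50 mm and turns go in units of 4 degrees. That gives: -0.034 m is -0.68, -0.03 m is -0.6.

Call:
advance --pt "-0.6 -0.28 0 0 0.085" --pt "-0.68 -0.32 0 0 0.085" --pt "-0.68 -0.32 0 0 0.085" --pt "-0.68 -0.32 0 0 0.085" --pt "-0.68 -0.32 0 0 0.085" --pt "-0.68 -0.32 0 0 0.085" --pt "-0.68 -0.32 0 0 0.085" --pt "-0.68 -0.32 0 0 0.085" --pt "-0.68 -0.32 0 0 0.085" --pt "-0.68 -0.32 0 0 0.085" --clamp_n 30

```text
refused: steps[0]: [-0.6, -0.28, 0, 0, 0.085] is not of type 'object' (schema: type "object"). Nothing was moved.
```

The call was refused and nothing moved: it wants a list of objects, one for each row. Same move again in that form.

Call:
advance --steps '[{"pos":[-0.6, -0.28, 0], "aperture":0.085}, {"pos":[-0.68, -0.32, 0], "aperture":0.085}, {"pos":[-0.68, -0.32, 0], "aperture":0.085}, {"pos":[-0.68, -0.32, 0], "aperture":0.085}, {"pos":[-0.68, -0.32, 0], "aperture":0.085}, {"pos":[-0.68, -0.32, 0], "aperture":0.085}, {"pos":[-0.68, -0.32, 0], "aperture":0.085}, {"pos":[-0.68, -0.32, 0], "aperture":0.085}, {"pos":[-0.68, -0.32, 0], "aperture":0.085}, {"pos":[-0.68, -0.32, 0], "aperture":0.085}]' --clamp_n 30

```text
time_s: 1.15
position: [0.4699, 0.214, 0.2132]
tool_rot: [[-0.908, 0.419, -0.0], [0.419, 0.908, -0.0], [0.0, -0.0, -1.0]]
ft_force: [0.2, 0.4, 0.7]
grip_width: 0.0849
gripper_force: 0.0
```

Call:
advance --steps '[{"pos":[-0.68, -0.32, 0], "aperture":0.085}, {"pos":[-0.68, -0.32, 0], "aperture":0.085}, {"pos":[-0.68, -0.32, 0], "aperture":0.085}, {"pos":[-0.68, -0.28, 0], "aperture":0.085}, {"yaw":2, "aperture":0.085}, {"yaw":2, "aperture":0.085}, {"yaw":2, "aperture":0.085}, {"yaw":1.825, "aperture":0.085}, {"aperture":0.085}, {"aperture":0.085}]'

```text
time_s: 2.15
position: [0.5667, 0.1022, 0.2132]
tool_rot: [[-0.561, 0.828, -0.0], [0.828, 0.561, -0.0], [0.0, -0.0, -1.0]]
ft_force: [1.3, -0.3, 0.1]
grip_width: 0.0852
gripper_force: 0.0
```

```bash
python3 - <<'E'
from h import *
d=snap('wrist','w1');o=env.observe();print(np.round(o['tool_rot'],3),np.round(o['position'],4),o['time_s'])
print(proj('w1',[.567,.1025,.118]),proj('w1',[.567,.1025,.07]))
E
```

```text
[[-0.561  0.828 -0.   ]
 [ 0.828  0.561 -0.   ]
 [ 0.    -0.    -1.   ]] [0.5667 0.1022 0.2132] 2.2
[259.05638857 187.53022327] [259.20769497 174.77900349]
```

View pics/w1.png

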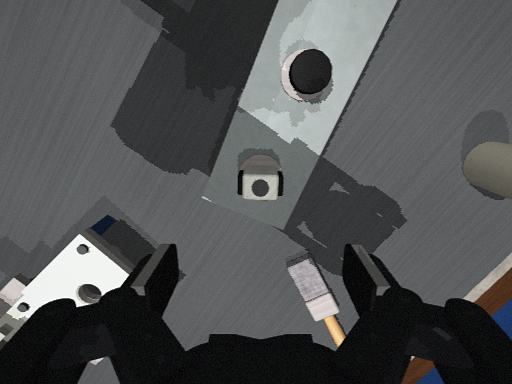

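The wrist view shows the head centre dot at (260,187) against a prediction of (259,187.5). The button line is horizontal, so the tool is aligned; part of the jig hole shows at about (90,292). Next I descend and grip.

To row units: 0.04 m is 0.8, 0.02 m is 0.4.

Call:
advance --steps '[{"pos":[0, 0, 0.8], "aperture":0.07}, {"pos":[0, 0, 0.8], "aperture":0.07}, {"pos":[0, 0, 0.4], "aperture":0.07}, {"pos":[0, 0, 0.3], "aperture":0.07}, {"pos":[0, 0, 0.12], "aperture":0.07}, {"aperture":0.07}]' --clamp_n 30

```text
time_s: 2.8
position: [0.5666, 0.1022, 0.0919]
tool_rot: [[-0.56, 0.829, -0.001], [0.829, 0.56, 0.0], [0.001, -0.001, -1.0]]
ft_force: [1.0, -0.4, -0.1]
grip_width: 0.0695
gripper_force: 0.0
```

Call:
advance --steps '[{"aperture":0.025}, {"aperture":0.025}, {"aperture":0.025}, {"aperture":0.025}, {"aperture":0.025}, {"aperture":0.025}, {"aperture":0.025}, {"aperture":0.025}]' --clamp_n 30

```text
time_s: 3.6
position: [0.5672, 0.1021, 0.0934]
tool_rot: [[-0.559, 0.829, 0.002], [0.829, 0.559, -0.0], [-0.001, 0.001, -1.0]]
ft_force: [-1.6, 0.5, 4.9]
grip_width: 0.0327
gripper_force: 31.1
```

```bash
python3 - <<'E'
from h import *
print(plane('w1',90,292,.07)); print(tri(('w1',90,292),('top0',347.2,207.6),('scene0',126,229.1)))
E
```

```text
[ 0.47556711 -0.14297653  0.07      ]
(array([ 0.47470658, -0.14721886,  0.06640201]), [0.0004671735372547192, 0.0004704076793409101, 0.00036324402870232045])
```

To row units: -0.03 m is -0.6, -0.02 m is -0.4.

Call:
advance --steps '[{"pos":[0, 0, -0.08], "aperture":0.025}, {"pos":[0, 0, -0.2], "aperture":0.025}, {"pos":[0, 0, -0.4], "aperture":0.025}, {"pos":[0, 0, -0.6], "aperture":0.025}, {"pos":[0, 0, -0.6], "aperture":0.025}, {"pos":[0, 0, -0.6], "aperture":0.025}, {"aperture":0.025}, {"aperture":0.025}]'

```text
time_s: 4.4
position: [0.5668, 0.1022, 0.2171]
tool_rot: [[-0.559, 0.829, 0.002], [0.829, 0.559, -0.0], [-0.001, 0.001, -1.0]]
ft_force: [-0.3, -0.7, -1.1]
grip_width: 0.0246
gripper_force: 0.0
```

```bash
python3 - <<'E'
from h import *
snap('wrist','w2');snap('scene','s2');o=env.observe();p=o['position'];print(np.round(p,4))
print('tip',proj('w2',p-[0,0,.04]))
a=cv2.imread('pics/s2.png');u,v=proj('s2',p).astype(int);print(u,v)
u0,v0=max(u-60,0),max(v-60,0);crop('s2',u0,v0,120,120,4,'x');w=cv2.imread('pics/w2.png')[84:384,100:420]
cv2.imwrite('pics/m2.png',np.hstack([cv2.imread('pics/x.png'),cv2.resize(w,(320,480))]));print(u0,v0)
E
```

```text
[0.5663 0.1021 0.2155]
tip [257.55989473 207.87603115]
269 143
209 83
```

View pics/m2.png

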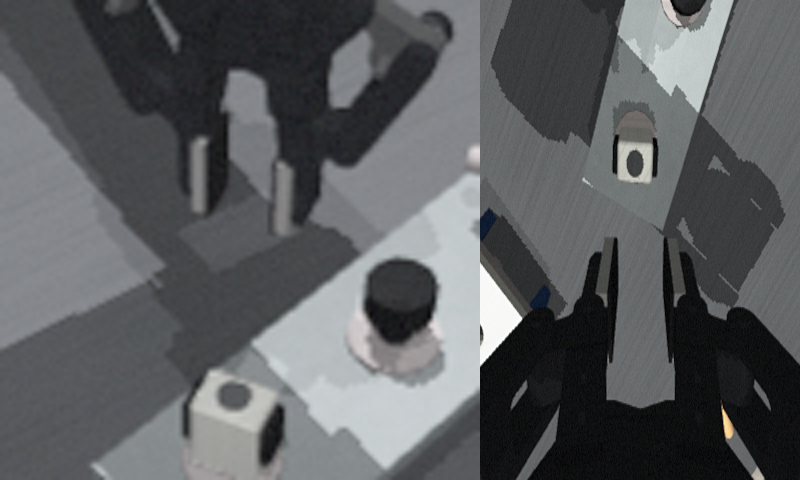

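The pin is still upright in the rack at about (230,430) in the left crop and the fingers are empty: it slipped out. I'll check its position, then regrip and lift slowly.

```bash
python3 - <<'E'
from h import *
crop('w2',215,150,80,60,10,'y')
print(plane('w2',255,185.5,.118), proj('s2',[.567,.1025,.118]), 209+232/4,83+395/4)
E
```

```text
[0.56365983 0.10104476 0.118     ] [269.11529443 182.92989476] 267.0 181.75
```

View pics/y.png

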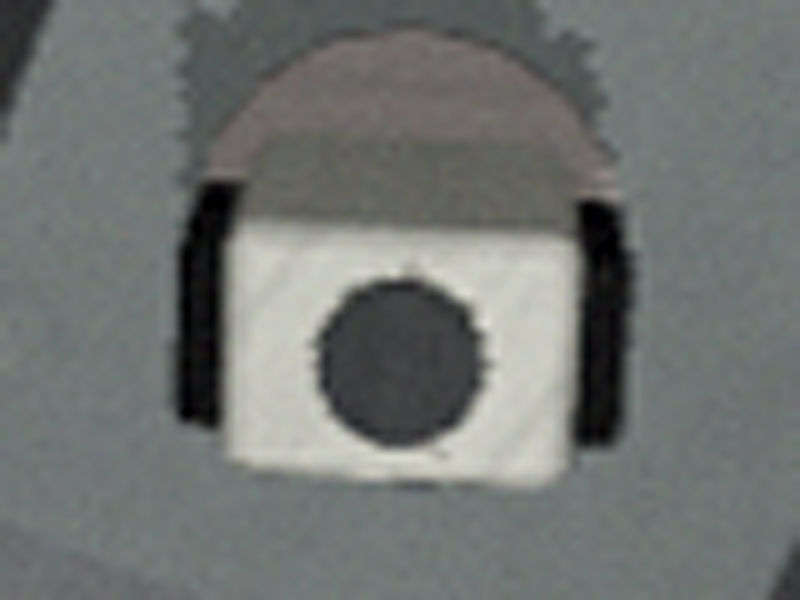

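The head dot is at (254.7,185.7), so the pin has shifted about 3 mm along tool −y and turned about 2.5° clockwise. I'll correct for both, regrip at 40 N and lift slowly.

To row units: 0.0006 m is 0.012, 0.04 m is 0.8, 2.5 degrees is 0.625.

Call:
advance --steps '[{"aperture":0.07}, {"pos":[0.012, -0.056, 0], "aperture":0.07}, {"yaw":0.625, "aperture":0.07}, {"pos":[0, 0, 0.8], "aperture":0.07}, {"pos":[0, 0, 0.8], "aperture":0.07}, {"pos":[0, 0, 0.6], "aperture":0.07}, {"pos":[0, 0, 0.2], "aperture":0.07}, {"aperture":0.07}]' --clamp_n 40

```text
time_s: 5.3
position: [0.5636, 0.101, 0.0954]
tool_rot: [[-0.522, 0.853, -0.003], [0.853, 0.522, 0.0], [0.001, -0.002, -1.0]]
ft_force: [-0.1, -0.8, 1.1]
grip_width: 0.07
gripper_force: 0.0
```

Call:
advance --steps '[{"aperture":0.05}, {"aperture":0.05}, {"aperture":0.04}, {"aperture":0.03}, {"aperture":0.03}]'

```text
time_s: 5.8
position: [0.5644, 0.1009, 0.0975]
tool_rot: [[-0.522, 0.853, 0.002], [0.853, 0.522, -0.0], [-0.001, 0.001, -1.0]]
ft_force: [-1.5, -1.0, 6.0]
grip_width: 0.0319
gripper_force: 39.1
```

Call:
advance --steps '[{"aperture":0.02}, {"aperture":0.02}, {"aperture":0.02}, {"aperture":0.02}]'

```text
time_s: 6.2
position: [0.5644, 0.1009, 0.0975]
tool_rot: [[-0.522, 0.853, 0.002], [0.853, 0.522, -0.0], [-0.001, 0.001, -1.0]]
ft_force: [-1.2, -0.9, 5.7]
grip_width: 0.0315
gripper_force: 39.1
```

Call:
advance --steps '[{"pos":[0, 0, -0.04], "aperture":0.02}, {"pos":[0, 0, -0.04], "aperture":0.02}, {"aperture":0.02}]'

```text
time_s: 6.5
position: [0.5641, 0.1011, 0.1004]
tool_rot: [[-0.522, 0.853, 0.0], [0.853, 0.522, 0.0], [0.0, 0.0, -1.0]]
ft_force: [-0.7, 0.8, -2.0]
grip_width: 0.0315
gripper_force: 39.8
```

Call:
advance --steps '[{"pos":[0, 0, -0.06], "aperture":0.02}, {"pos":[0, 0, -0.06], "aperture":0.02}, {"aperture":0.02}]'

```text
time_s: 6.8
position: [0.5644, 0.1011, 0.1068]
tool_rot: [[-0.522, 0.853, 0.001], [0.853, 0.522, -0.0], [-0.0, 0.001, -1.0]]
ft_force: [0.3, -0.9, -2.1]
grip_width: 0.0316
gripper_force: 39.9
```

Call:
advance --steps '[{"pos":[0, 0, -0.08], "aperture":0.02}, {"pos":[0, 0, -0.08], "aperture":0.02}, {"pos":[0, 0, -0.08], "aperture":0.02}]'

```text
time_s: 7.1
position: [0.5615, 0.1009, 0.1142]
tool_rot: [[-0.522, 0.853, -0.01], [0.853, 0.522, -0.0], [0.005, -0.008, -1.0]]
ft_force: [-0.2, -0.6, -0.4]
grip_width: 0.0252
gripper_force: 0.0
```

Call:
advance --steps '[{"pos":[0, 0, -0.1], "aperture":0.02}, {"pos":[0, 0, -0.14], "aperture":0.02}, {"pos":[0, 0, -0.18], "aperture":0.02}, {"pos":[0, 0, -0.2], "aperture":0.02}, {"pos":[0, 0, -0.2], "aperture":0.02}, {"pos":[0, 0, -0.2], "aperture":0.02}, {"pos":[0, 0, -0.2], "aperture":0.02}, {"pos":[0, 0, -0.16], "aperture":0.02}, {"aperture":0.02}]'

```text
time_s: 8.0
position: [0.5646, 0.1011, 0.1886]
tool_rot: [[-0.522, 0.853, 0.002], [0.853, 0.522, -0.0], [-0.001, 0.002, -1.0]]
ft_force: [0.1, 0.4, -0.1]
grip_width: 0.02
gripper_force: 0.0
```

The pin was lost again at about 13 mm of lift, which is exactly where out-standing balls would reach the plate. So the pads probably hold the head above the buttons. I'll relocate the pin, and look at the fingers while gripping.

```bash
cat >> h.py <<'E'
def head(fn,X,th=185):
    u,v=proj(fn,X).astype(int);p=np.load('pics/'+fn+'.npz')['p'].mean(2)
    v0,u0=v-30,u-30;m=(p[v0:v0+60,u0:u0+60]>th).astype(np.uint8)
    n,l,s,c=cv2.connectedComponentsWithStats(m);k=1+np.argmax(s[1:,4])
    cs,_=cv2.findContours((l==k).astype(np.uint8),0,2);r=cv2.minAreaRect(cs[0]);return (r[0][0]+u0,r[0][1]+v0),r[1],r[2]
E
```

Call:
advance --steps '[{"aperture":0.07}, {"aperture":0.07}, {"aperture":0.07}, {"aperture":0.07}]'

```text
time_s: 8.4
position: [0.564, 0.1011, 0.187]
tool_rot: [[-0.522, 0.853, -0.001], [0.853, 0.522, 0.0], [0.0, -0.001, -1.0]]
ft_force: [-0.9, -0.1, 1.1]
grip_width: 0.07
gripper_force: 0.0
```

```bash
python3 - <<'E'
from h import *
print('old',head('w2',[.565,.1015,.118]))
snap('wrist','w3');o=env.observe();print(np.round(o['position'],4),o['time_s'])
r=head('w3',[.565,.1015,.118]);print(r)
X=plane('w3',*r[0],.118);d=X-o['position'];print(X,o['tool_rot'].T@d)
E
```

```text
old ((np.float64(254.3649673461914), np.float64(185.78089332580566)), (31.337160110473633, 22.59273910522461), 2.0454084873199463)
[0.5641 0.1011 0.1871] 8.45
((np.float64(258.0752182006836), np.float64(196.3716812133789)), (34.390323638916016, 24.81159019470215), 3.814074993133545)
[0.56358878 0.1011625  0.118     ] [ 0.00028065 -0.00033972  0.06910726]
```

To row units: 0.04 m is 0.8, 0.035 m is 0.7, 3.5 degrees is 0.875.

Call:
advance --steps '[{"pos":[0, 0, 0.8], "yaw":0.875, "aperture":0.07}, {"pos":[0, 0, 0.7], "aperture":0.07}, {"pos":[0, 0, 0.2], "aperture":0.07}, {"pos":[0, 0, 0.14], "aperture":0.07}, {"aperture":0.07}, {"aperture":0.05}, {"aperture":0.04}, {"aperture":0.02}, {"aperture":0.02}, {"aperture":0.02}]' --clamp_n 40

```text
time_s: 9.45
position: [0.5646, 0.1009, 0.0966]
tool_rot: [[-0.469, 0.883, 0.002], [0.883, 0.469, -0.0], [-0.001, 0.002, -1.0]]
ft_force: [-1.8, -0.9, 6.1]
grip_width: 0.0324
gripper_force: 39.3
```

```bash
python3 - <<'E'
from h import *
snap('wrist','w4');snap('scene','s4');snap('top','t4')
p=env.observe()['position']
for f in('s4','t4','w4'):print(f,proj(f,p))
crop('s4',220,130,100,100,4,'x');crop('w4',200,140,110,110,4,'z')
g=lambda n:cv2.resize(cv2.imread(f'pics/{n}.png'),(400,400))
cv2.imwrite('pics/m4.png',np.hstack([g('x'),g('z')]))
E
```

```text
s4 [267.45959685 189.80423379]
t4 [239.15208324 163.894504  ]
w4 [257.90206904 232.57606671]
```

View pics/m4.png

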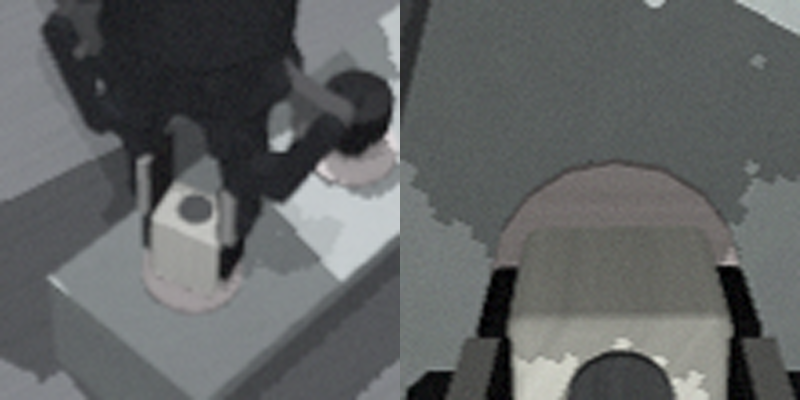

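The pads hold only the top of the head: in the right crop the black buttons still stand out about 4 mm at x≈490 and 745, and the pad end is at about (228,245) in the left crop. I'll work out the true fingertip height.

```bash
python3 - <<'E'
from h import *
o=env.observe();p=o['position'];R=o['tool_rot']
for s in(-1,1):
  for z in(-.011,0,.01,.02,.03):
    q=proj('s4',p+R[:,1]*.018*s+[0,0,z]);print(s,z,np.round((q-[220,130])*4))
print((proj('s4',[.5636,.1012,.118])-[220,130])*4,(proj('s4',[.5636,.1012,.07])-[220,130])*4)
E
```

```text
-1 -0.011 [155. 240.]
-1 0 [155. 225.]
-1 0.01 [155. 211.]
-1 0.02 [155. 198.]
-1 0.03 [155. 183.]
1 -0.011 [224. 268.]
1 0 [225. 254.]
1 0.01 [226. 240.]
1 0.02 [227. 226.]
1 0.03 [227. 212.]
[189.70028586 208.13890832] [188.46150841 272.15368278]
```

Call:
advance --steps '[{"aperture":0.07}, {"aperture":0.07}, {"aperture":0.07}, {"pos":[0, 0, 0.2], "aperture":0.07}, {"pos":[0, 0, 0.16], "aperture":0.07}, {"aperture":0.07}]' --clamp_n 40

```text
time_s: 10.2
position: [0.5632, 0.1011, 0.0756]
tool_rot: [[-0.469, 0.883, -0.003], [0.883, 0.469, 0.0], [0.002, -0.003, -1.0]]
ft_force: [1.0, -0.1, -0.8]
grip_width: 0.0703
gripper_force: 0.0
```

Call:
advance --steps '[{"aperture":0.05}, {"aperture":0.04}, {"aperture":0.02}, {"aperture":0.02}, {"aperture":0.02}]'

```text
time_s: 10.7
position: [0.5644, 0.101, 0.0779]
tool_rot: [[-0.469, 0.883, 0.001], [0.883, 0.469, -0.0], [-0.001, 0.001, -1.0]]
ft_force: [-1.2, 0.1, 4.6]
grip_width: 0.0336
gripper_force: 41.7
```

```bash
python3 - <<'E'
from h import *
snap('wrist','w5');snap('scene','s5')
crop('s5',220,130,100,100,4,'x');crop('w5',200,140,110,110,4,'z')
g=lambda n:cv2.resize(cv2.imread(f'pics/{n}.png'),(400,400))
cv2.imwrite('pics/m5.png',np.hstack([g('x'),g('z')]))
E
```

```text
(no output)
```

View pics/m5.png

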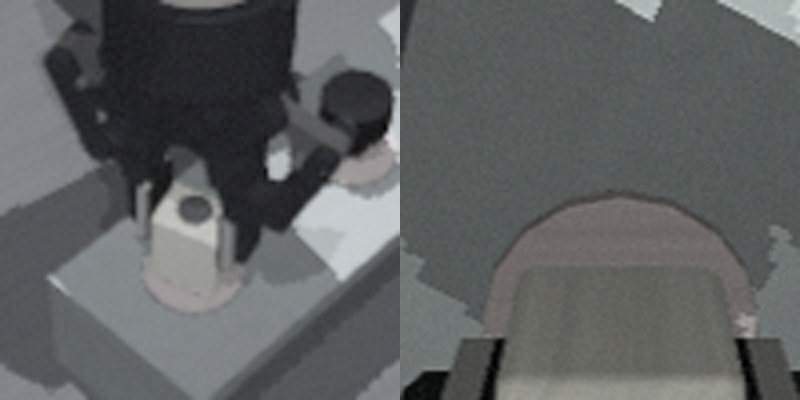

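The pads now reach down the sides over the buttons, with their ends at about (145,240) and (228,270) in the left crop, and the opening is 33.6 mm. I'll lift slowly.

To row units: -0.004 m is -0.08, -0.003 m is -0.06.

Call:
advance --steps '[{"pos":[0, 0, -0.06], "aperture":0.02}, {"pos":[0, 0, -0.08], "aperture":0.02}, {"pos":[0, 0, -0.08], "aperture":0.02}, {"aperture":0.02}]'

```text
time_s: 11.2
position: [0.5644, 0.1011, 0.0888]
tool_rot: [[-0.469, 0.883, 0.001], [0.883, 0.469, 0.0], [-0.0, 0.001, -1.0]]
ft_force: [0.4, -0.0, -2.3]
grip_width: 0.0331
gripper_force: 40.7
```

Call:
advance --steps '[{"pos":[0, 0, -0.08], "aperture":0.02}, {"pos":[0, 0, -0.1], "aperture":0.02}, {"pos":[0, 0, -0.12], "aperture":0.02}, {"pos":[0, 0, -0.14], "aperture":0.02}, {"aperture":0.02}]'

```text
time_s: 11.7
position: [0.5647, 0.1011, 0.1116]
tool_rot: [[-0.469, 0.883, 0.002], [0.883, 0.469, -0.0], [-0.001, 0.002, -1.0]]
ft_force: [1.1, -1.1, -2.9]
grip_width: 0.0335
gripper_force: 40.7
```

To row units: -0.02 m is -0.4, -0.015 m is -0.3.

Call:
advance --steps '[{"pos":[0, 0, -0.3], "aperture":0.02}, {"pos":[0, 0, -0.4], "aperture":0.02}, {"pos":[0, 0, -0.4], "aperture":0.02}, {"pos":[0, 0, -0.2], "aperture":0.02}, {"pos":[0, 0, -0.1], "aperture":0.02}]'

```text
time_s: 12.2
position: [0.5642, 0.1011, 0.181]
tool_rot: [[-0.469, 0.883, 0.001], [0.883, 0.469, -0.0], [-0.001, 0.001, -1.0]]
ft_force: [0.4, 0.2, -3.2]
grip_width: 0.0332
gripper_force: 40.8
```

Call:
advance --steps '[{"pos":[-0.14, -0.16, 0], "aperture":0.02}, {"pos":[-0.36, -0.4, 0], "aperture":0.02}, {"pos":[-0.4, -0.44, 0], "aperture":0.02}, {"pos":[-0.4, -0.44, 0], "aperture":0.02}, {"pos":[-0.5, -0.54, 0], "aperture":0.02}, {"pos":[-0.5, -0.54, 0], "aperture":0.02}, {"pos":[-0.44, -0.48, 0], "aperture":0.02}, {"pos":[-0.4, -0.44, 0], "aperture":0.02}, {"pos":[-0.26, -0.3, 0], "aperture":0.02}, {"pos":[-0.14, -0.16, 0], "aperture":0.02}]'

```text
time_s: 13.2
position: [0.4736, -0.1482, 0.1794]
tool_rot: [[-0.467, 0.884, -0.002], [0.884, 0.467, 0.001], [0.001, -0.001, -1.0]]
ft_force: [0.0, -0.0, -1.7]
grip_width: 0.0332
gripper_force: 40.7
```

Call:
advance --steps '[{"aperture":0.02}, {"aperture":0.02}]'

```text
time_s: 13.4
position: [0.4748, -0.1461, 0.18]
tool_rot: [[-0.469, 0.883, -0.001], [0.883, 0.469, 0.001], [0.001, -0.0, -1.0]]
ft_force: [0.1, 1.2, -3.7]
grip_width: 0.0334
gripper_force: 40.7
```

```bash
python3 - <<'E'
from h import *
for c in('wrist','scene','top'): snap(c,c[0]+'6')
o=env.observe();p=o['position'];print(np.round(p,4),o['time_s'],o['grip_width'])
H=[.475,-.147,.07]; b=p-[0,0,.0077]
for f in('w6','s6','t6'): print(f,'hole',proj(f,H),'origin',proj(f,b),'tip',proj(f,b-[0,0,.048]))
crop('s6',60,110,130,150,4,'x');w=cv2.imread('pics/w6.png')[140:290,170:360]
cv2.imwrite('pics/m6.png',np.hstack([cv2.resize(cv2.imread('pics/x.png'),(400,462)),cv2.resize(w,(400,462))]))
E
```

```text
[ 0.4751 -0.1458  0.1802] 13.55 0.0337525256231326
w6 hole [258.47557543 184.30909565] origin [258.61328623 227.26494275] tip [258.8874814  202.04802982]
s6 hole [125.57930206 228.2953793 ] origin [107.52951061 193.36786592] tip [116.88178453 210.69586175]
t6 hole [347.30228179 207.36226108] origin [360.290258 203.788719] tip [353.49922919 205.56451254]
```

View pics/m6.png

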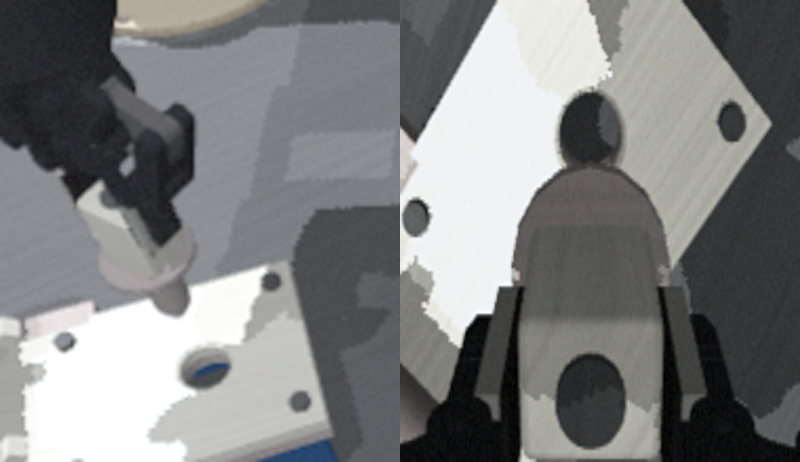

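The left crop shows the pin upright with its tip at scene (117,211), as predicted, and the hole at (126.6,229.5). In the right crop hole and pin share the column u≈260, so they are aligned to about 1 mm. I'll insert it.

To row units: 0.02 m is 0.4, -0.001 m is -0.02.

Call:
advance --steps '[{"pos":[-0.02, 0, 0.2], "aperture":0.02}, {"pos":[0, 0, 0.4], "aperture":0.02}, {"pos":[0, 0, 0.3], "aperture":0.02}, {"pos":[0, 0, 0.2], "aperture":0.02}, {"pos":[0, 0, 0.2], "aperture":0.02}, {"aperture":0.02}]'

```text
time_s: 14.15
position: [0.4749, -0.1472, 0.1141]
tool_rot: [[-0.469, 0.883, -0.002], [0.883, 0.469, 0.001], [0.002, -0.001, -1.0]]
ft_force: [-0.4, 0.5, -2.7]
grip_width: 0.0334
gripper_force: 40.7
```

Call:
advance --steps '[{"pos":[0, 0, 0.16], "aperture":0.02}, {"pos":[0, 0, 0.16], "aperture":0.02}, {"pos":[0, 0, 0.12], "aperture":0.02}, {"aperture":0.02}]'

```text
time_s: 14.55
position: [0.475, -0.1474, 0.0925]
tool_rot: [[-0.469, 0.883, -0.001], [0.883, 0.469, 0.001], [0.001, -0.001, -1.0]]
ft_force: [-1.1, -0.0, -3.1]
grip_width: 0.0331
gripper_force: 40.7
```

Call:
advance --steps '[{"pos":[0, 0, 0.12], "aperture":0.02}, {"pos":[0, 0, 0.1], "aperture":0.02}, {"aperture":0.02}, {"aperture":0.02}]'

```text
time_s: 14.95
position: [0.4754, -0.1475, 0.0823]
tool_rot: [[-0.469, 0.883, -0.0], [0.883, 0.469, 0.0], [0.0, -0.0, -1.0]]
ft_force: [-0.7, -0.4, -2.3]
grip_width: 0.0331
gripper_force: 40.8
```

Call:
advance --steps '[{"pos":[0, 0, 0.04], "aperture":0.02}, {"pos":[0, 0, 0.04], "aperture":0.02}, {"aperture":0.02}, {"aperture":0.02}]'

```text
time_s: 15.35
position: [0.4753, -0.1475, 0.0783]
tool_rot: [[-0.469, 0.883, -0.0], [0.883, 0.469, 0.0], [0.0, -0.0, -1.0]]
ft_force: [0.6, -0.1, -2.9]
grip_width: 0.0329
gripper_force: 40.8
```

Call:
advance --steps '[{"pos":[0, 0, 0.02], "aperture":0.02}, {"pos":[0, 0, 0.02], "aperture":0.02}, {"aperture":0.02}, {"aperture":0.02}]'

```text
time_s: 15.75
position: [0.4755, -0.1477, 0.0779]
tool_rot: [[-0.469, 0.883, 0.001], [0.883, 0.469, -0.001], [-0.002, 0.001, -1.0]]
ft_force: [-4.5, 2.0, 14.0]
grip_width: 0.0336
gripper_force: 42.8
```

Contact at the expected height, so the flange is seated. Now I release and retreat.

Call:
advance --steps '[{"aperture":0.045}, {"aperture":0.07}, {"aperture":0.07}, {"aperture":0.07}, {"aperture":0.07}]'

```text
time_s: 16.25
position: [0.4754, -0.1476, 0.0763]
tool_rot: [[-0.469, 0.883, -0.0], [0.883, 0.469, 0.0], [0.0, -0.0, -1.0]]
ft_force: [-0.3, -0.3, -0.8]
grip_width: 0.0704
gripper_force: 0.0
```

Call:
advance --steps '[{"pos":[0, 0, -0.2], "aperture":0.07}, {"pos":[0, 0, -0.4], "aperture":0.07}, {"pos":[0, 0, -0.6], "aperture":0.07}, {"pos":[0, 0, -0.6], "aperture":0.07}, {"pos":[0, 0, -0.4], "aperture":0.07}, {"pos":[0, 0, -0.2], "aperture":0.07}, {"aperture":0.07}, {"aperture":0.07}]'

```text
time_s: 17.05
position: [0.475, -0.1473, 0.1956]
tool_rot: [[-0.469, 0.883, -0.001], [0.883, 0.469, 0.001], [0.001, -0.001, -1.0]]
ft_force: [-0.1, 0.6, 0.7]
grip_width: 0.0698
gripper_force: 0.0
```

```bash
python3 - <<'E'
from h import *
snap('wrist','w7');snap('scene','s7');o=env.observe();print(np.round(o['position'],4),o['time_s'])
for f in('s7','w7'):print(f,proj(f,[.4755,-.1475,.118]),proj(f,[.4755,-.1475,.07]))
r=head('w7',[.4755,-.1475,.118],150);print(r,plane('w7',*r[0],.118))
u,v=proj('s7',[.475,-.147,.09]).astype(int);crop('s7',u-40,v-45,90,90,4.4,'x')
u,v=proj('w7',[.475,-.147,.1]).astype(int);crop('w7',u-45,v-45,90,90,4.4,'z')
cv2.imwrite('pics/m7.png',np.hstack([cv2.imread('pics/x.png'),cv2.imread('pics/z.png')]))
E
```

```text
[ 0.4749 -0.1473  0.1952] 17.15
s7 [117.21321377 213.54212688] [125.42235296 228.6252678 ]
w7 [259.01513852 194.13319035] [259.19182394 179.70169928]
((np.float64(258.5), np.float64(193.5)), (59.0, 59.0), 90.0) [ 0.47482638 -0.14719334  0.118     ]
```

View pics/m7.png

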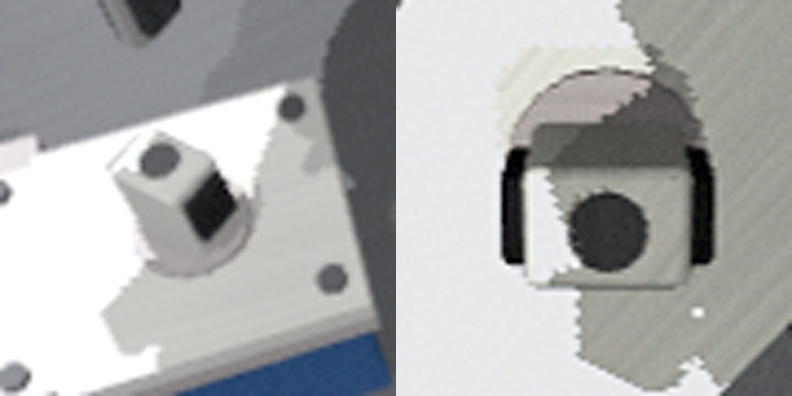

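The pin stands upright with its flange flat on the foot. Both buttons are sprung out about 4.5 mm (right crop, x≈513 and 703), and the gripper is clear.

Call:
advance --steps '[{"aperture":0.07}, {"aperture":0.07}]'

```text
time_s: 17.35
position: [0.4752, -0.1475, 0.1958]
tool_rot: [[-0.469, 0.883, -0.001], [0.883, 0.469, 0.001], [0.001, -0.001, -1.0]]
ft_force: [0.6, 0.4, 0.0]
grip_width: 0.0699
gripper_force: 0.0
```

```bash
python3 -c "
from rig import env
print(env.close_job())"
```

```text
the job is handed in; nothing more can be done
None
```

I handed the job in at about 17 s (no verdict came back): the lock pin is seated in the jig hole, flange on the foot and buttons sprung out, and the gripper is clear; two early grasps slipped because the pads held only the top of the head.

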